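# Stack the battery charger on spacer sticks over a vented power supply

### The job

The power supply's fan blows out of its top, so the battery charger must not sit straight on it. Lay the two wooden spacer sticks flat across the power supply, one on each side of the round fan grille and clear of it, then lower the charger gently (do not drop it), right way up, onto both sticks, centred over the grille and lengthwise with the supply, so that it rests level with an air gap beneath. Leave everything else on the table where it is.

Things in the scene. Friction and masses are not known exactly. Their poses are not given: they have to be found in the camera images.
- supply_top (a point): Centre of the flat top face of the power supply, a plain grey metal box 220 long x 130 wide x 55 high (mm), fixed to the table (it does not move). This point is 55 above the table, at the centre of the round black fan grille (60 across, with steel wire rings, practically flush). x runs along its 220 length, y along its 130 width, z up.
- stick_a_mid (a point): Centre of a plain light-wood spacer stick, 120 long, 15 x 15 square (mm), 22 g, lying flat on the table. x along its length, z up. The two sticks are identical and either may go on either side.
- stick_b_mid (a point): Centre of the other spacer stick, same as the first.
- charger_mid (a point): Centre (half-way up) of the battery charger: a flat black plastic box 160 long x 58 wide x 40 high (mm), 0.3 to 0.55 kg, with a small blue-grey screen and four round keys on top. It stands on the table the right way up. x along its length, y across its width, z up.
- pack: Bystander: hard-case battery pack, grey box 138 x 47 x 25 (mm), 0.29 kg, with a plain black panel on top and brass contacts at one end, no screen or keys. Origin at the centre of its underside, x along its length. It lies among the sticks and the charger; not needed.
- wheel_a: Bystander: model-car wheel lying flat, black tyre 62 across, 26 high, white rim. Origin at the centre of its underside.
- wheel_b: Bystander: a second such wheel.
- driver: Bystander: screwdriver lying on the table, 190 long, black handle. Origin on its underside, x along its length.
- bottle: Bystander: white jar with a black cap, 52 across, 90 high. Origin at the centre of its underside.
- can: Bystander: plain aluminium drink can, 66 across, 115 high. Origin at the centre of its underside.
Things that resemble listed ones, but are neither listed nor needed, are in the scene too. Leave any black or green look-alike of the part that bears stick_a_mid alone.

How it is judged:
By the outcome, as a careful person would: the job done as asked, in the order asked, and still so for the second after the job is handed in, with the robot touching nothing.
It also fails if it takes over 72 s, if anything falls off the work surface, if the arm or the gripper's body presses on something with over 40 N, if the wrist force passes 120 N, or if a joint passes its speed limit or range.

### The arm

A 6-joint arm with a two-finger parallel gripper is mounted at the origin on the work surface. World frame = base frame: x ahead of the robot, y to its left, z up, the work surface at z = 0. Lengths are in m, angles in rad, forces in N, time in s.
With the tool pointing down it reaches from about 0.35 to 0.975 m from the base axis. Payload 4.9 kg.
Tool frame: the origin (TCP) lies at the very end of the fingers, on their centre line; the grasp point (between the pads) lies 19 mm behind it; z points along the fingers, y is the direction in which the jaws open and shut (so a half turn about z gives the same grasp; the last joint's range is limited). The gripper opens to 85 mm and grips with 20 to 120 N. Pads are 22 mm wide; open, the fingers measure 114 mm over their backs; the gripper's body (76 mm by 85 mm) begins 54 mm behind the grasp point. The pads swing forward as they close: fully open they stand 13 mm farther back than shut.
Start: joints at [-1.453, 0.053, 1.613, -0, 1.476, -0.119], TCP at [0.147, -0.608, 0.231] pointing down, gripper open.
Joint ranges: [-3.01, 3.01], [-1.01, 2.22], [0.06, 2.58], [-1.02, 4.17], [0.09, 2.62], [-3.14, 3.14]. Speed limits (rad/s): [2.57, 2.57, 3.14, 3.14, 3.14, 3.14].

### API

Orientations are given as a 3x3 rotation matrix whose columns are the frame's x, y, z axes.
In Python, from workcell import ctrl, viewer, spotter gives the robot as it stands. The module is installed in compiled form; this text tells all that it offers. Calls block until the motion is done:
- ctrl.movep(position, orientation): joint-space move of the TCP to a pose.
- ctrl.movel(position, vel=0.15, rotation=None, contact_N=None): straight line of the TCP; rotation=None keeps the orientation; vel is the mean speed in m/s. With contact_N (N) it stops when the force on the tool has changed by that much, and returns True; else False.
- ctrl.goto_joints(angles): joint-space move.
- ctrl.set_gripper(opening): finger opening in m; the grip force is fixed at half the most; returns when the fingers have stopped.
- ctrl.dwell(seconds).
- ctrl.ik(position, orientation): joint angles nearest the present ones, or None.
- viewer.capture(name): name is "scene" or "top" or "wrist"; returns the picture (400x640x3 uint8, red, green, blue); there is no depth.
- viewer.camera_info(name): a dict with "mtx" (3x3 intrinsics, pixels), "camera_from_world" (4x4, takes a point from world to camera coordinates). Camera axes: x right, y up, looking along -z (the intrinsics and any distortion apply to the point x, -y, -z); pixel columns grow to the right and rows downward; lengths in m; the calibration is good to about 2 mm. The wrist camera is an equidistant fisheye: a pixel r from the principal point sees the ray r / f radians off the axis. A picture is of the moment at which its call begins: read the wrist's pose just before it. camera_info takes no time and is no camera call; for the wrist camera it gives the pose at the moment of the call.
A pose or a line that the arm cannot do raises ctrl.IKError and nothing moves.
- ctrl.hand_in(): hands the job in, once; it reports no verdict.
Trained networks look in the newest picture that a camera, given by its name, has taken for a name from the list of things; names that differ only in an ending like _2 or _b are one class to them, and where a whole thing is asked for, a point or a joint stands for the part that bears it (a point fixed in the world has none). Each returns a list of dicts, best first, with "p" (0 to 1); they miss things now and then, are a little off and sometimes report something else, mostly with a low value. They report only what shows in the picture. A call takes as long as a camera call. They do not tell look-alikes from the thing itself.
- spotter.spot_in(name, camera): "box" ([centre column, centre row, width, height] in pixels, round what is visible of it).
- spotter.silhouettes(name, camera): "pixels" (400x640 bool, what is visible of it) and "box" ([centre column, centre row, width, height] in pixels, round what is visible of it).
- spotter.pinpoint(name, camera): "location" ([column, row] in pixels: a listed point, or the origin of a listed thing).
Readings, each from a call of its own:
- ctrl.get_clock(): time.
- ctrl.get_joints(): joint angles.
- ctrl.get_dq(): joint speeds.
- ctrl.get_tau(): joint torques, N m.
- ctrl.get_position(): TCP position.
- ctrl.get_tcp_rot(): TCP orientation.
- ctrl.get_ft_force(): force on the tool from outside, world axes, zero at the start.
- ctrl.get_wrist_torque(): the same for the moment, N m.
- ctrl.get_grip_width(): finger opening in m.
Only numpy, scipy, OpenCV 4.12 (cv2) and the standard library are available. Lean on these libraries where they do the work, as an engineer would, in place of code of your own. Each camera call takes 0.05 s, during which the arm holds its last target. There are 200 camera calls.

## Working session

There is one attempt and no reset: what is moved stays moved. The work goes in short steps, each a Python script; the robot and the scene stay as the last script left them, time stands still between calls to the robot, and variables do not carry over. Pictures are saved under pics/ and viewed, about 8 in all and at most 12, crops included, and the job is handed in when it is done.

```bash
mkdir -p pics
cat > h.py <<'E'
import numpy as np, cv2
from workcell import ctrl, viewer, spotter
def save(img,n): cv2.imwrite('pics/'+n,cv2.cvtColor(img,cv2.COLOR_RGB2BGR))
def ray(info,uv):
    K=np.array(info['mtx']);T=np.array(info['camera_from_world'])
    a=(uv[0]-K[0,2])/K[0,0];b=(uv[1]-K[1,2])/K[1,1]
    if info.get('fish'):
        r=np.hypot(a,b);s=np.tan(r)/r if r>1e-9 else 1;a*=s;b*=s
    d=T[:3,:3].T@np.array([a,-b,-1.]);o=-T[:3,:3].T@T[:3,3]
    return o,d
def onz(info,uv,z):
    o,d=ray(info,uv);return o+d*(z-o[2])/d[2]
E
python3 - <<'E'
from h import *
for c in ['top','scene']:
    im=viewer.capture(c);save(im,c+'0.png');i=viewer.camera_info(c);print(c,{k:(np.round(v,3).tolist() if not isinstance(v,str) else v) for k,v in i.items()})
    for n,z in [('supply_top',.055),('stick_a_mid',.0075),('charger_mid',.02),('pack',0)]:
        for d in spotter.pinpoint(n,c)[:6]: print(n,round(d['p'],2),np.round(d['location']),onz(i,d['location'],z).round(3))
print(ctrl.get_clock())
E
```

```text
top {'mtx': [[513.22, 0.0, 308.708], [0.0, 513.22, 195.672], [0.0, 0.0, 1.0]], 'camera_from_world': [[-0.006, -1.0, -0.002, 0.103], [0.994, -0.006, 0.11, -0.517], [-0.11, -0.002, 0.994, -1.673], [0.0, 0.0, 0.0, 1.0]]}
supply_top 0.96 [342. 180.] [ 0.568 -0.009  0.055]
stick_a_mid 0.61 [277. 258.] [0.311 0.207 0.008]
stick_a_mid 0.53 [178. 271.] [0.272 0.532 0.008]
stick_a_mid 0.47 [223. 261.] [0.303 0.384 0.008]
stick_a_mid 0.45 [405. 264.] [ 0.29  -0.219  0.008]
charger_mid 0.84 [406. 192.] [ 0.529 -0.225  0.02 ]
charger_mid 0.28 [230. 218.] [0.447 0.362 0.02 ]
pack 0.95 [440. 215.] [ 0.452 -0.34   0.   ]
scene {'mtx': [[393.526, 0.0, 319.778], [0.0, 393.526, 197.802], [0.0, 0.0, 1.0]], 'camera_from_world': [[-0.506, 0.862, -0.008, 0.174], [-0.57, -0.328, 0.753, 0.249], [0.647, 0.386, 0.657, -1.488], [0.0, 0.0, 0.0, 1.0]]}
supply_top 0.91 [274. 210.] [ 0.576 -0.01   0.055]
supply_top 0.65 [215. 168.] [ 0.506 -0.283  0.055]
stick_a_mid 0.74 [274. 151.] [ 0.285 -0.221  0.007]
stick_a_mid 0.64 [440. 211.] [0.297 0.378 0.007]
stick_a_mid 0.56 [495. 226.] [0.279 0.53  0.007]
stick_a_mid 0.52 [381. 193.] [0.307 0.198 0.007]
stick_a_mid 0.48 [360. 225.] [0.466 0.201 0.008]
charger_mid 0.84 [231. 186.] [ 0.522 -0.215  0.02 ]
pack 0.9 [215. 168.] [ 0.457 -0.341  0.   ]
pack 0.37 [230. 184.] [ 0.497 -0.242  0.   ]
0.5
```

View pics/top0.png

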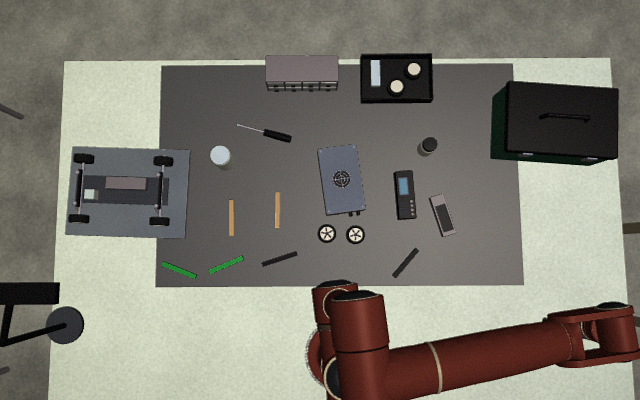

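View pics/scene0.png

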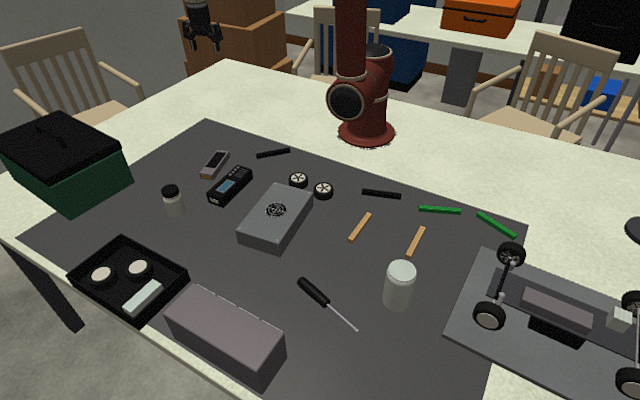

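Top view: the wood sticks are at (277,210) and (231,217). The look-alikes to leave alone are black at (280,258) and (405,263), and green at (179,270) and (226,265). The charger, with screen and keys, is at (405,194). The pack, with a plain panel, is at (442,215). The supply grille is at (342,180). The networks missed the wood sticks in the top view, so I'll segment them by colour there, then check close up.

```bash
cat >> h.py <<'E'
def wcap(n):
    i=dict(viewer.camera_info('wrist'));i['fish']=1;im=viewer.capture('wrist');save(im,n);return im,i
def R(yaw):
    c,s=np.cos(yaw),np.sin(yaw);return np.array([[c,s,0],[s,-c,0],[0,0,-1.]])
def rect(mask,info,z):
    cs,_=cv2.findContours(mask.astype(np.uint8),cv2.RETR_EXTERNAL,cv2.CHAIN_APPROX_NONE);out=[]
    for c in cs:
        if cv2.contourArea(c)<60: continue
        P=np.array([onz(info,p[0],z)[:2] for p in c])
        (x,y),(w,h),a=cv2.minAreaRect((P*1000).astype(np.float32))
        a=np.radians(a+(90 if h>w else 0));a=(a+np.pi/2)%np.pi-np.pi/2
        out.append(np.round([x/1000,y/1000,max(w,h),min(w,h),a],3))
    return out
def wood(im):
    h=cv2.cvtColor(im,cv2.COLOR_RGB2HSV);return cv2.inRange(h,(8,70,90),(25,255,255))>0
E
python3 - <<'E'
from h import *
im=viewer.capture('top');i=viewer.camera_info('top')
m=wood(im);m[:, :160]=0;m[:,520:]=0;m[285:]=0;print('wood',rect(m,i,.0075))
for n,z in [('supply_top',.055),('charger_mid',.03),('pack',.02)]:
    for s in spotter.silhouettes(n,'top')[:2]: print(n,s['p'],np.round(s['box']),rect(s['pixels'],i,z))
ctrl.movep([.47,.20,.30],R(0));
im,i=wcap('w1.png');print(ctrl.get_joints(),ctrl.get_clock(),i['mtx'])
print('wood',rect(wood(im),i,.015))
for d in spotter.pinpoint('supply_top','wrist')[:3]+spotter.pinpoint('stick_a_mid','wrist')[:4]: print(d['p'],np.round(d['location']),onz(i,d['location'],.0075),onz(i,d['location'],.055))
E
```

```text
wood [array([4.49000e-01, 3.58000e-01, 1.17468e+02, 1.67740e+01, 1.10000e-02]), array([4.73000e-01, 2.06000e-01, 1.20921e+02, 1.34410e+01, 1.00000e-03])]
supply_top 0.63 [339. 182.  45.  73.] [array([ 5.65000e-01, -6.00000e-03,  2.33776e+02,  1.32064e+02,
        1.35000e-01])]
charger_mid 0.63 [406. 194.  21.  49.] [array([ 5.22000e-01, -2.18000e-01,  1.65235e+02,  6.69990e+01,
        6.10000e-02])]
pack 0.6 [443. 216.  30.  42.] [array([  0.451,  -0.343, 140.862,  55.352,   0.281])]
[ 2.55533866e-01 -2.55602787e-01  1.78622975e+00 -1.18110749e-04
  1.61111188e+00  1.82727218e+00] 3.8083 [[309.70691629   0.         319.27949234]
 [  0.         309.70691629 195.28720471]
 [  0.           0.           1.        ]]
wood [array([4.49000e-01, 3.56000e-01, 1.20248e+02, 2.00840e+01, 1.10000e-02]), array([ 4.73000e-01,  2.04000e-01,  1.20204e+02,  1.51230e+01,
       -1.90000e-02])]
0.78 [474.  92.] [ 0.57444637 -0.03400835  0.0075    ] [ 0.57101479 -0.00853726  0.055     ]
0.21 [562. 138.] [ 0.51850737 -0.23244974  0.0075    ] [ 0.52117205 -0.18535238  0.055     ]
0.83 [314. 154.] [0.47385026 0.20612936 0.0075    ] [0.4813817 0.2054301 0.055    ]
0.7 [537. 251.] [ 0.30087508 -0.21832573  0.0075    ] [ 0.32725746 -0.17276762  0.055     ]
0.62 [319. 257.] [0.31038298 0.20025182 0.0075    ] [0.33572919 0.2001931  0.055     ]
0.59 [590. 176.] [ 0.45181563 -0.33285428  0.0075    ] [ 0.46174843 -0.27481478  0.055     ]
```

View pics/w1.png

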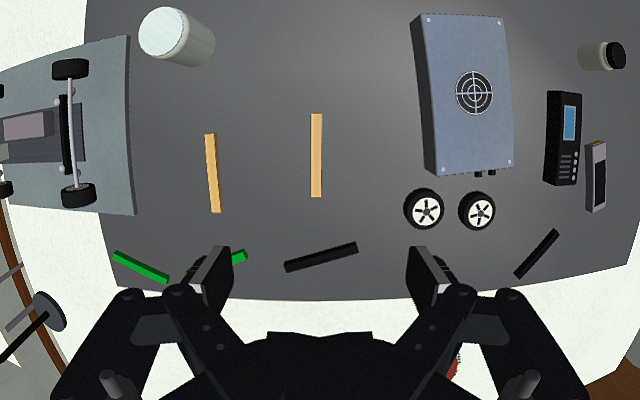

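The wrist view confirms two wood sticks at (213,173) and (316,155), with black and green sticks separate from them. The supply grille is at (474,92), the charger with its blue screen at (565,137), and the pack at (596,176). Next I'll measure the supply and charger close up.

Run:
```python
from h import *
ctrl.movep([.47,-.08,.30],R(0))
im,i=wcap('w2.png');print(ctrl.get_joints(),ctrl.get_clock())
for n,z in [('supply_top',.055),('charger_mid',.02)]:
    for d in spotter.pinpoint(n,'wrist')[:2]: print(n,d['p'],np.round(d['location'],1),onz(i,d['location'],z))
for n,z in [('supply_top',.055),('charger_mid',.04),('pack',.025)]:
    for s in spotter.silhouettes(n,'wrist')[:1]: print(n,s['p'],rect(s['pixels'],i,z))
```

```text
[-3.23058052e-01 -3.43115070e-01  1.85563246e+00  4.74887879e-04
  1.62907064e+00  1.24627657e+00] 5.0417
supply_top 0.55 [260.9  85.3] [ 0.5698777  -0.00654087  0.055     ]
charger_mid 0.84 [422.4 125.3] [ 0.5195978  -0.22457541  0.02      ]
supply_top 0.78 [array([ 5.66000e-01, -9.00000e-03,  2.29121e+02,  1.30575e+02,
        1.36000e-01])]
charger_mid 0.79 [array([ 5.20000e-01, -2.15000e-01,  1.59731e+02,  6.75880e+01,
        7.10000e-02])]
```

View pics/w2.png

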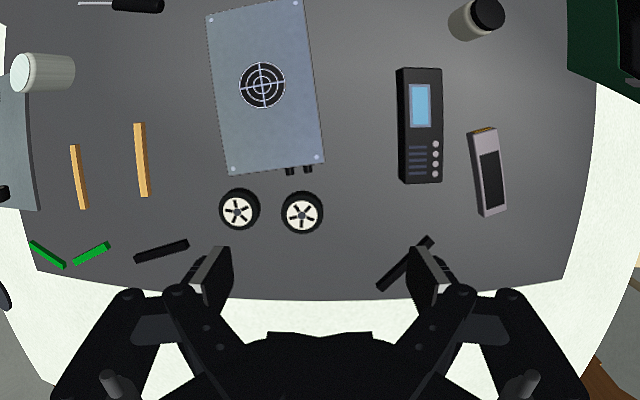

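The supply top is centred on the grille at about (262,85). The charger, with screen and four keys, is at (422,125). The pack, with no screen, is at (489,172). I'll take one enlarged crop to read the charger and supply corners.

Run:
```python
import cv2
im=cv2.imread('pics/w2.png')[0:195,195:455]
cv2.imwrite('pics/w2c.png',cv2.resize(im,None,fx=3,fy=3,interpolation=cv2.INTER_CUBIC))
```

```text
(no output)
```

View pics/w2c.png

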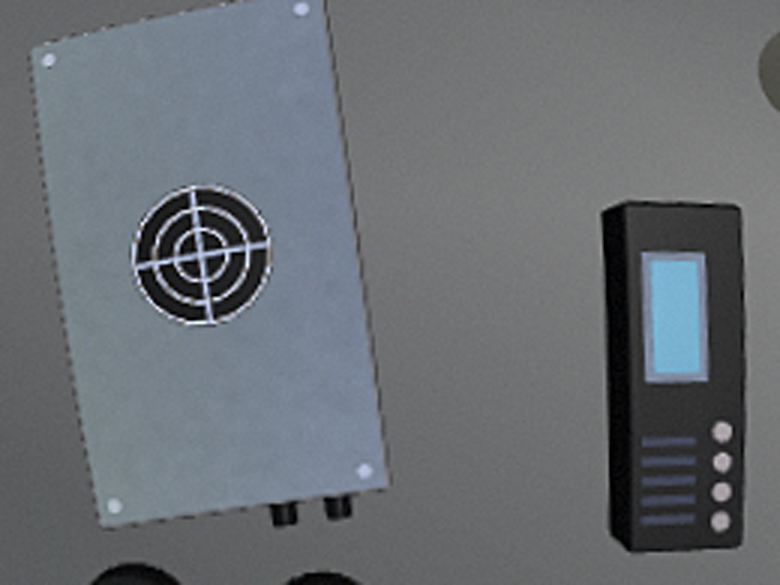

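Run:
```python
from h import *
i=dict(viewer.camera_info('wrist'));i['fish']=1
def f(L,z):
    P=np.array([onz(i,(195+(u+.5)/3-.5,(v+.5)/3-.5),z)[:2] for u,v in L]);print(P.round(4).tolist(),P.mean(0).round(4));return P
S=f([(48,60),(301,9),(364,470),(114,506)],.055)
a=lambda d:round(float(np.arctan2(d[1],d[0])),3)
print(a(S[0]-S[3]),a(S[1]-S[2]),a(S[0]-S[1])-np.pi/2,a(S[3]-S[2])-np.pi/2)
f([(201,255)],.055)
C=f([(625,203),(741,204),(743,547),(630,551)],.04)
print(a(C[0]-C[3]),a(C[1]-C[2]),np.linalg.norm(C[0]-C[3]),np.linalg.norm(C[0]-C[1]))
# reachability / yaw choices
for p,y in [((.473,.205,.003),-.01),((.449,.357,.003),.01),((.57,-.008,.06),.13+np.pi/2),((.57,-.008,.06),.13-np.pi/2),((.52,-.22,.01),.06),((.57,-.008,.08),.13)]:
    q=ctrl.ik(p,R(y));print(y,None if q is None else np.round(q,2))
```

```text
[[0.6628, 0.0609], [0.6773, -0.0487], [0.4786, -0.0751], [0.4638, 0.0344]] [ 0.5706 -0.0071]
0.132 0.132 0.1322036732051035 0.1342036732051035
[[0.5705, -0.0074]] [ 0.5705 -0.0074]
[[0.5972, -0.1884], [0.6017, -0.2435], [0.4424, -0.2538], [0.4399, -0.1971]] [ 0.5203 -0.2207]
0.055 0.064 0.1574821293756284 0.05527623294189017
-0.01 [ 0.26  0.06  2.02 -0.    1.06  1.85]
0.01 [ 0.54  0.18  1.88 -0.    1.07  2.1 ]
1.7007963267948965 [-0.14  0.09  1.87 -0.    1.18 -0.27]
-1.4407963267948967 [-0.14  0.09  1.87 -0.    1.18  2.87]
0.06 [-0.53  0.15  1.9  -0.    1.08  0.98]
0.13 [-0.14  0.07  1.86 -0.    1.21  1.3 ]
```

```bash
cat >> h.py <<'E'
SC=np.array([.5706,-.0073]);SY=.132;U=np.array([np.cos(SY),np.sin(SY)])
def stick(xy,yaw,off):
    ctrl.set_gripper(.05)
    ctrl.movep([*xy,.06],R(yaw)); ctrl.movel([*xy,.003],.08)
    ctrl.set_gripper(0.0); print('grip',ctrl.get_grip_width(),ctrl.get_ft_force())
    ctrl.movel([*xy,.13],.25)
    p=SC+off*U; ctrl.movep([*p,.11],R(SY+np.pi/2)); print('grip',ctrl.get_grip_width())
    ctrl.movel([*p,.064],.1)
    print('contact',ctrl.movel([*p,.0555],.015,contact_N=3),ctrl.get_position())
    ctrl.set_gripper(.04); ctrl.movel([*p,.13],.2); print(ctrl.get_clock())
E
python3 - <<'E'
from h import *
stick((.473,.205),-.009,.055)
c=SC-.12*U
ctrl.movep([.449,.356,.15],R(.011)); im,i=wcap('w3.png')
print(rect(wood(im),i,.015),rect(wood(im),i,.070))
E
```

```text
grip 0.013259711627608984 [-0.20825541 -0.22583585  3.59805152]
grip 0.013119753801697368
contact True [ 6.25773103e-01 -9.96125537e-05  5.88869258e-02]
12.8083
[array([4.4800e-01, 3.5800e-01, 1.2039e+02, 1.5383e+01, 1.5000e-02]), array([ 6.4600e-01, -5.4000e-02,  7.7246e+01,  1.8909e+01, -1.4370e+00])] [array([4.6300e-01, 3.5800e-01, 9.6567e+01, 1.2339e+01, 1.5000e-02]), array([ 6.2200e-01,  2.7000e-02,  6.1961e+01,  1.5167e+01, -1.4370e+00])]
```

View pics/w3.png

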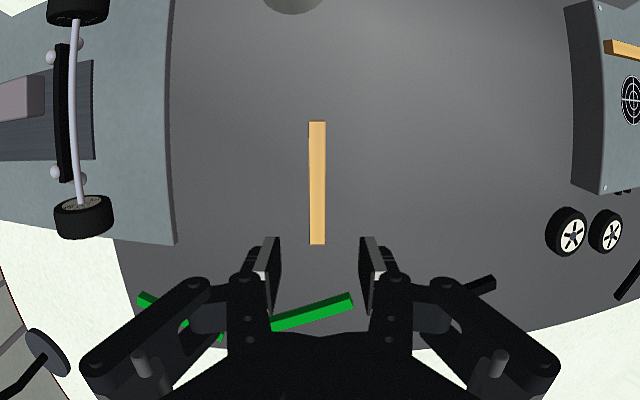

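The first stick now lies on the supply at about (625,48), beside the grille at (632,98). The second stick is at (317,183), measured at (0.448, 0.358). Next I'll place it and look down at the supply.

Run:
```python
from h import *
stick((.448,.358),.014,-.055)
ctrl.set_gripper(.085)
ctrl.movep([.46,-.12,.26],R(.06)); im,i=wcap('w4.png')
for r in rect(wood(im),i,.070):
    d=r[:2]-SC; print(r,'off',d@U,d@[-U[1],U[0]],'ang',r[4]-SY)
for d in spotter.pinpoint('charger_mid','wrist')[:1]: print(d['p'],d['location'],onz(i,d['location'],.02))
print(ctrl.get_clock())
```

```text
grip 0.01302979053393774 [0.16511364 0.45455124 2.9398327 ]
grip 0.013366359639461613
contact True [ 0.51668235 -0.01466177  0.05886677]
21.5333
[ 5.17000e-01 -1.50000e-02  1.21459e+02  1.53210e+01 -1.43900e+00] off -0.05414716538167843 -0.0005783434353075598 ang -1.5710000000000002
[ 6.26000e-01 -2.00000e-03  1.21034e+02  1.71950e+01 -1.45700e+00] off 0.05561562572418071 -0.0020376887171130033 ang -1.589
0.55 [401.6, 121.8] [ 0.52070913 -0.21957641  0.02      ]
23.4167
```

View pics/w4.png

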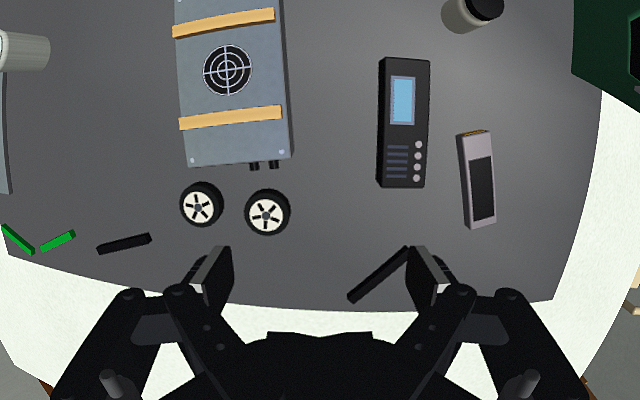

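Both sticks are placed at −54 and +56 mm from the grille centre, within 0.02 rad of square, and clear of the grille. Next is the charger.

Run:
```python
from h import *
c=np.array([.5205,-.2205]);y=.06
ctrl.movep([*c,.08],R(y)); ctrl.movel([*c,.006],.08)
ctrl.set_gripper(0.0); print('grip',ctrl.get_grip_width(),ctrl.get_ft_force())
ctrl.movel([*c,.03],.05);ctrl.movel([*c,.16],.15); print('grip',ctrl.get_grip_width(),ctrl.get_ft_force(),ctrl.get_clock())
ctrl.movep([*SC,.16],R(SY))
im,i=wcap('w5.png')
ctrl.movel([*SC,.086],.08); print('f',ctrl.get_ft_force())
print('contact',ctrl.movel([*SC,.072],.012,contact_N=3),ctrl.get_position(),ctrl.get_ft_force(),ctrl.get_wrist_torque(),ctrl.get_clock())
im,i=wcap('w6.png')
cv2.imwrite('pics/w56.png',np.vstack([cv2.imread('pics/w5.png')[:290],cv2.imread('pics/w6.png')[:290]]))
```

```text
grip 0.05700160547288783 [0.23232761 0.4050128  3.67811207]
grip 0.05725894484027028 [-0.4223007  -0.44656147 -3.91705988] 27.375
f [ 0.37639084 -2.15520289 -3.94754053]
contact True [ 0.57061907 -0.00731557  0.07695869] [ 0.63344252 -0.6162744   5.51762535] [-0.02992556 -0.08688829  0.05200803] 30.15
```

View pics/w56.png

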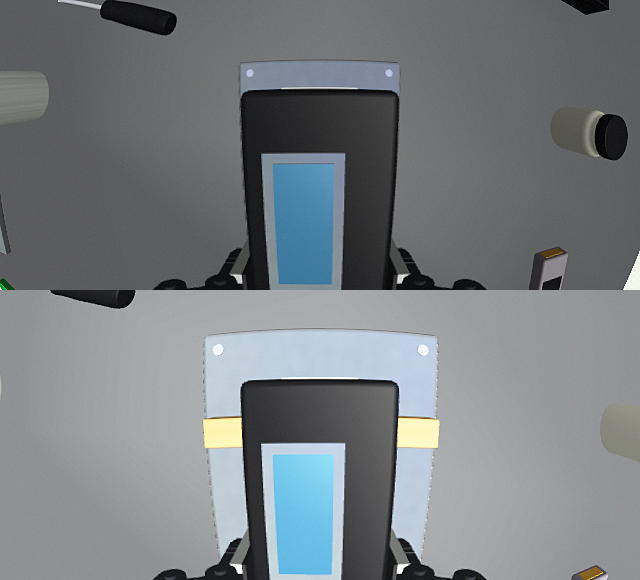

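The charger touched down at 0.077, as expected. It is centred between the supply edges and aligned, with the stick showing on both sides at (222,432) and (418,432). Next I'll settle it, release and check.

Run:
```python
from h import *
print(ctrl.movel([*SC,.0764],.01,contact_N=6),ctrl.get_ft_force())
ctrl.set_gripper(.085); ctrl.dwell(.3)
ctrl.movel([*SC,.17],.12)
p=SC-.11*U; ctrl.movep([*p,.34],R(SY))
im,i=wcap('w7.png')
for n,z in [('charger_mid',.09)]:
    for d in spotter.pinpoint(n,'wrist')[:1]:
        e=onz(i,d['location'],z)[:2]-SC;print(d['p'],'off',e@U,e@[-U[1],U[0]])
    for s in spotter.silhouettes(n,'wrist')[:1]:print(rect(s['pixels'],i,.11))
for r in rect(wood(im),i,.070): d=r[:2]-SC; print(r,d@U)
s=viewer.capture('scene');save(s,'s1.png');t=viewer.capture('top');it=viewer.camera_info('top')
for n in ['pack','wheel_a','bottle','driver']:
    for d in spotter.pinpoint(n,'top')[:2]:print(n,round(d['p'],2),onz(it,d['location'],0).round(3))
a=cv2.resize(cv2.imread('pics/s1.png')[100:300,130:430],None,fx=2.12,fy=2.12)
cv2.imwrite('pics/f.png',np.vstack([cv2.resize(a,(640,330)),cv2.imread('pics/w7.png')[:260]]));print(ctrl.get_clock())
```

```text
False [-3.45745222  0.82117007  6.3987825 ]
0.86 off 0.0016881515575571059 -0.003711564471573
[array([ 5.7000e-01, -8.0000e-03,  1.6005e+02,  5.9180e+01,  1.3700e-01])]
[ 0.522 -0.06  28.056 14.741 -1.419] -0.05511342743104003
[ 0.51   0.031 26.707 14.74  -1.458] -0.05503188761145851
[ 0.631 -0.045 28.25  14.021 -1.402] 0.05491259768645279
[ 0.619  0.045 26.862 14.034 -1.476] 0.05486252050021746
pack 0.74 [ 0.465 -0.346  0.   ]
pack 0.61 [ 0.681 -0.293  0.   ]
wheel_a 0.67 [0.39 0.04 0.  ]
wheel_a 0.61 [ 0.381 -0.055  0.   ]
bottle 0.75 [ 0.672 -0.3    0.   ]
driver 0.73 [ 0.577 -0.028  0.   ]
driver 0.68 [0.737 0.248 0.   ]
33.525
```

View pics/f.png

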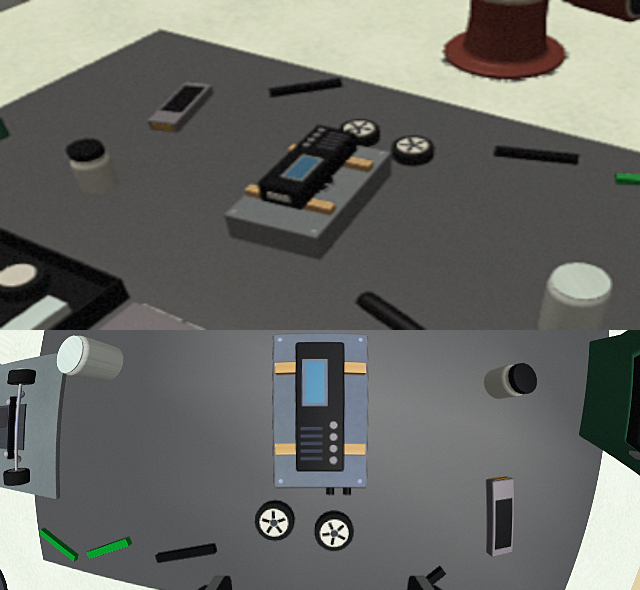

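The picture shows the charger upright at (320,405), centred across both sticks at (320,368) and (320,449), with nothing else visibly disturbed. Handing in.

```bash
python3 -c "
from h import *
ctrl.hand_in();print(ctrl.get_clock())"
```

```text
the job is handed in; nothing more can be done
the job is handed in; nothing more can be done
```

The charger is resting right way up on both wooden sticks over the fan grille, and I handed the job in after about 34 s of the 72 s allowed.

- **Sticks:** the last view puts them about 55 mm either side of the grille centre. That leaves roughly 17 mm between each stick and the edge of the grille.
- **Charger:** I lowered it until it touched and released it without a drop. Its outline measures within about 1 mm of centre and 0.005 rad of the supply's length. The network's point estimate disagreed slightly, at 1.7 mm and 3.7 mm off centre.
- **Level and air gap:** I did not measure either one directly. The touch-down height was within about 1 mm of what was expected, and the final pictures show the charger flat across both sticks.
- **Everything else:** the final pictures show nothing disturbed. The network's position for the battery pack differed by about 14 mm from the first reading. I put that down to noise, because the gripper should have stayed about 3 cm clear of the pack, but I did not measure it again.

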